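# Jack up the front of the bench scale and hold it

## Task

The front feet of the bench scale need adjusting: stand the little blue lever jack on the table with its black saddle squarely under the red mark on the scale's yellow lifting lug, pump the red handle fully down and let it come all the way back up as a trial lift, then press it fully down again and keep it down. Finish while still holding the handle down, so that the jack alone carries the raised front of the scale for a colleague; do not let go. Do not shove the scale out of its place, and leave the food box, the pot and the jar where they are.

Things in the scene. Friction and masses are not known exactly. Their poses are not given: they have to be found in the camera images.
- scale: Grey bench scale, loose on the table on four black rubber feet, 2.4 kg (mass varies about 15 %), 260 (x) x 280 (y) mm, 120 high, body underside 32 above the table, top pan 86 high. Origin: at table height right beneath the lift mark; its -x axis points out of its front, where the lug sticks out 50 mm from the middle of the front face (which lies at x = +25; the back at +285).
- lift_mark (a point): The lift point: on the underside of the yellow lug (plate 55 wide, 6 thick, from x = -25 to +30 of the scale), right beneath the round red mark painted on its top; 50 mm above the scale's origin, so 50 mm above the table while the scale stands on all four feet.
- jack: Blue lever jack, loose, about 0.8 kg. Its +x axis is the end that goes to the load. Base plate 235 x 80 mm, 8 thick, from x = -160 to +75. Origin on the underside (z = 0), on the long centre line. Blue housing from x = -45 to +11, 50 wide, up to z = 56. Orange carrying grip on it. Saddle at x = +55, handle at the -x end, pivot at x = -40, z = 48. The centre of mass is close to the grip.
- jack_grip (a point): A point on the centre line of the orange carrying grip, an upright block 24 mm wide (jack y) x 32 (jack x), from z = 56 to its top at z = 112; the point is at jack x = -22, z = 90. Grasp from above with the fingers closing along the jack's y.
- saddle_top (a point): Centre of the top of the round black saddle (28 mm diameter) at jack x = +55; 40 mm above the table with the handle up, 10 mm below the lug, so bring it in level from the front, not from above. It rises 44 mm per radian of handle, 24 mm in all (lug about 14 mm). The housing stands 30 mm behind the saddle rim; the lug edge, 25 mm from the mark, fits in between.
- pump_handle (a joint): Angle of the pump handle on the jack: 0 = fully up (as it starts, rising at 0.50 rad to the jack's -x), 0.55 = fully down against its stop (0.05 rad below level). A spring pushes it back up (0.25 N m at the top, 0.53 at the bottom) and the load adds to this, so it comes up by itself whenever it is not held; pushing it fully down under the load takes about 10 N at the pad.
- handle_pad (a point): Centre of the top face of the red handle pad (45 long x 40 wide, 10 thick) at the end of the handle, 100 mm from the pivot; about 100 mm above the table when up, at jack x = -125; about 48 mm above it when fully down, at jack x = -140. Push on it from above.
- food_box: Bystander: clear lidded food box with green clips, 126 x 96 mm, 55 high. Origin: centre of its underside. The jack and it change sides.
- pot: Bystander: white open pot, 72 mm across, 70 high. Origin: centre of its underside.
- jar: Bystander: jar with a red cap, 68 mm across, 100 high. Origin: centre of its underside.
Mind the look-alikes: they are no part of the job. Of the things like the jack, leave any that is purple; of the rest the larger one is meant.

How it is judged:
On the way, in this order (a step that is already met when the one before it is completed fails the run):
1. the jack stands on the table with its saddle under the lift mark (within 15 mm), handle still up, scale still down (horizontal distance between saddle_top and lift_mark below 0.015 m and height (world z) of jack below 0.006 m and angle between jack's own z axis and vertical below 0.06 rad and value of joint pump_handle below 0.12 rad and height (world z) of lift_mark below 0.054 m and linear speed of jack below 0.02 m/s), for 0.2 s.
2. first stroke: handle fully down (over 0.48 rad), scale front raised at least 6 mm by the jack (value of joint pump_handle above 0.48 rad and height (world z) of lift_mark above 0.056 m and contact force between jack and scale above 3 N and horizontal distance between saddle_top and lift_mark below 0.015 m and height (world z) of jack below 0.006 m and angle between jack's own z axis and vertical below 0.06 rad), for 0.1 s.
3. handle back up (under 0.12 rad), scale down on its feet again (value of joint pump_handle below 0.12 rad and height (world z) of lift_mark below 0.054 m and horizontal distance between saddle_top and lift_mark below 0.015 m and height (world z) of jack below 0.006 m and angle between jack's own z axis and vertical below 0.06 rad), for 0.1 s.
At the end, for the whole second after the job is handed in: Fingers hold the handle down (over 0.48 rad, over 1.5 N); the jack stands flat, saddle within 15 mm of the mark, carrying the scale (over 3 N); mark at least 56 mm up; robot not touching the scale; scale still, moved under 40 mm; bystanders under 20 mm (all of step 2 and value of joint pump_handle below 0.65 rad and contact force between the fingers and jack above 1.5 N and contact force between each of the arm, the fingers and scale below 0.5 N and linear speed of scale below 0.02 m/s and distance of each of food_box, pot, jar from where it was at the start of the episode below 0.02 m and distance of scale from where it was at the start of the episode below 0.04 m); the arm keeps its last pose, push and grip.
It fails at once if the scale is shoved more than 40 mm (distance of scale from where it was at the start of the episode above 0.04 m).
It fails at once if a bystander is moved more than 20 mm (distance of any of food_box, pot, jar from where it was at the start of the episode above 0.02 m).
It also fails if it takes over 56 s, if anything falls off the work surface, if the arm or the gripper's body presses on something with over 40 N, if the wrist force passes 120 N, or if a joint passes its speed limit or range.

## Robot

A 6-joint arm with a two-finger parallel gripper is mounted at the origin on the work surface. World frame = base frame: x ahead of the robot, y to its left, z up, the work surface at z = 0. Lengths are in m, angles in rad, forces in N, time in s.
With the tool pointing down it reaches from about 0.375 to 0.75 m from the base axis. Payload 9 kg.
Tool frame: the origin (TCP) lies at the very end of the fingers, on their centre line; the grasp point (between the pads) lies r.pinch_z behind it (r.pinch_z is the distance from the TCP to the grasp point, in m); z points along the fingers, y is the line along which they close (so a half turn about z gives the same grasp; the last joint's range is limited). The gripper opens to 85 mm and grips with 20 to 120 N. Pads are 22 mm wide; open, the fingers measure 114 mm over their backs; the gripper's body (76 mm by 85 mm) begins 54 mm behind the grasp point. The pads swing forward as they close: fully open they stand 13 mm farther back than shut.
Start: joints at [1.039, 0.104, 0.097, 1.564, 0, 1.353], TCP at [0.185, 0.571, 0.231] pointing down, gripper open.
Joint ranges: [-2.99, 2.99], [-0.84, 1.86], [-1.1, 1.16], [-1.84, 2.11], [-1.51, 1.56], [-3.14, 3.14]. Speed limits (rad/s): [2.22, 2.22, 2.57, 3.14, 3.14, 3.14].

## Interface

Orientations are given as [roll, pitch, yaw] about the fixed x, y, z axes, in that order (R = Rz(yaw) Ry(pitch) Rx(roll)).
In Python, from bench import r gives the robot as it stands. The module is installed in compiled form; this text tells all that it offers. Calls block until the motion is done:
- r.move_ptp(position, orientation): joint-space move of the TCP to a pose.
- r.move_linear(position, ori=None, speed=0.15, threshold=None): straight line of the TCP; ori=None keeps the orientation; speed is the mean speed in m/s. With threshold (N) it stops when the force on the tool has changed by that much, and returns True; else False.
- r.move_j(angles): joint-space move.
- r.command_gripper(opening, force=None): finger opening in m; force is the grip in N (None keeps the last); returns when the fingers have stopped.
- r.dwell(seconds).
- r.ik(position, orientation): joint angles nearest the present ones, or None.
- r.get_state(): the state.
- r.read_camera(name): name is "scene" or "top" or "wrist"; returns the picture (420x560x3 uint8, blue, green, red); there is no depth.
- r.camera_info(name): a dict with "camera_matrix" (3x3 intrinsics, pixels), "distortion" ([k1, k2, p1, p2, k3] as OpenCV has them; the pictures are not rectified), "extrinsics" (4x4, takes a point from camera to world coordinates). Camera axes: x right, y down, z forward; pixel columns grow to the right and rows downward; lengths in m; the calibration is good to about 2 mm. A picture is of the moment at which its call begins: read the wrist's pose just before it. camera_info takes no time and is no camera call; for the wrist camera it gives the pose at the moment of the call.
A pose or a line that the arm cannot do raises r.Unreachable and nothing moves.
- r.sign_off(): hands the job in; it is judged then, once.
Trained networks look in the newest picture that a camera, given by its name, has taken for a name from the list of things; names that differ only in an ending like _2 or _b are one class to them, and where a whole thing is asked for, a point or a joint stands for the part that bears it (a point fixed in the world has none). Each returns a list of dicts, best first, with "score" (0 to 1); they miss things now and then, are a little off and sometimes report something else, mostly with a low value. They report only what shows in the picture. A call takes as long as a camera call. They do not tell look-alikes from the thing itself.
- r.spot_in(target, camera): "xyz" ([x, y, z] in m, in world coordinates, good to about 4 mm: the middle of the surface that is visible of it).
- r.pinpoint(target, camera): "xyz" ([x, y, z] in m, in world coordinates, good to about 4 mm: a listed point, or the origin of a listed thing).
The state is a dict: "time_s": time; "q": joint angles; "dq": joint speeds; "effort": joint torques, N m; "ee_pos": TCP position; "tcp_rot": TCP orientation; "wrist_force": force on the tool from outside, world axes, zero at the start; "ft_torque": the same for the moment, N m; "gripper_width": finger opening in m; "gripper_force": force on a finger pad.
Only numpy, scipy, OpenCV 4.12 (cv2) and the standard library are available. Lean on these libraries where they do the work, as an engineer would, in place of code of your own. Each camera call takes 0.05 s, during which the arm holds its last target. There are 200 camera calls.

## Working session

There is one attempt and no reset: what is moved stays moved. The work goes in short steps, each a Python script; the robot and the scene stay as the last script left them, time stands still between calls to the robot, and variables do not carry over. Pictures are saved under pics/ and viewed, at most 10 in all, crops included, and the job is handed in when it is done.

```bash
mkdir -p pics; python3 - <<'E'
from bench import r
import cv2,numpy as np
a=r.read_camera("top");b=r.read_camera("scene")
cv2.imwrite("pics/top.png",a);cv2.imwrite("pics/scene.png",b)
for c in("top","scene"):
  for n in("jack","jack_grip","saddle_top","handle_pad","lift_mark","scale","food_box","pot","jar"):
    print(c,n,[(np.round(d["xyz"],3).tolist(),round(d["score"],2)) for d in r.pinpoint(n,c)][:4])
print(r.pinch_z,r.get_state()["time_s"])
E
```

```text
top jack [([0.407, -0.522, 0.003], 0.93), ([0.78, -0.293, 0.002], 0.92), ([0.444, -0.286, 0.002], 0.58)]
top jack_grip [([0.408, -0.51, 0.062], 0.88), ([0.419, -0.287, 0.092], 0.75), ([0.788, -0.307, 0.056], 0.7)]
top saddle_top [([0.504, -0.28, 0.043], 0.54), ([0.415, -0.561, 0.027], 0.36), ([0.752, -0.272, 0.029], 0.35), ([0.443, -0.288, 0.002], 0.3)]
top handle_pad [([0.32, -0.316, 0.1], 0.84), ([0.841, -0.35, 0.069], 0.49), ([0.637, 0.299, -0.0], 0.45), ([0.401, -0.436, 0.068], 0.44)]
top lift_mark [([0.681, -0.016, 0.049], 0.7)]
top scale [([0.681, -0.008, 0.004], 0.97)]
top food_box [([0.452, 0.338, -0.001], 0.72)]
top pot [([0.64, 0.295, 0.003], 0.65), ([0.627, -0.313, 0.0], 0.6)]
top jar [([0.635, 0.296, -0.0], 0.71)]
scene jack [([0.448, -0.284, 0.002], 0.7), ([0.779, -0.295, 0.001], 0.58), ([0.41, -0.526, -0.001], 0.56), ([0.687, -0.013, 0.049], 0.34)]
scene jack_grip [([0.407, -0.508, 0.063], 0.91), ([0.42, -0.292, 0.091], 0.85), ([0.788, -0.302, 0.064], 0.71)]
scene saddle_top [([0.412, -0.565, 0.029], 0.56), ([0.501, -0.278, 0.042], 0.49), ([0.746, -0.274, 0.028], 0.38)]
scene handle_pad [([0.316, -0.313, 0.099], 0.55), ([0.843, -0.347, 0.065], 0.53), ([0.404, -0.438, 0.072], 0.47)]
scene lift_mark [([0.685, -0.018, 0.047], 0.68)]
scene scale [([0.682, -0.008, 0.001], 0.64)]
scene food_box [([0.445, -0.285, 0.002], 0.75), ([0.45, 0.338, -0.0], 0.73)]
scene pot [([0.631, -0.314, -0.003], 0.84)]
scene jar [([0.32, -0.31, 0.093], 0.6)]
0.0187 1.0
```

View pics/top.png

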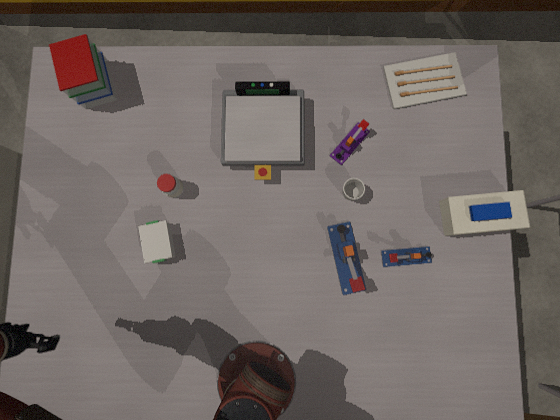

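View pics/scene.png

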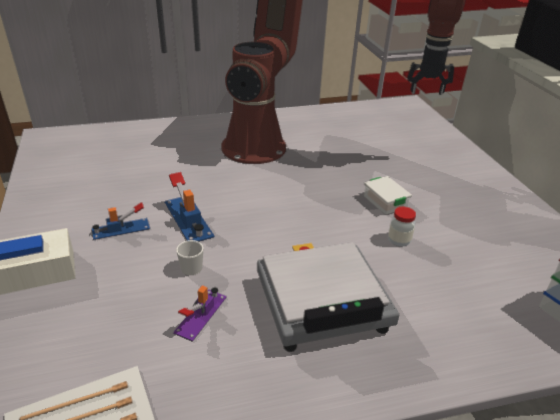

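The top view shows the larger blue jack at about (347,258), saddle end up at (342,230) and pad at (357,285). The small blue one is at (407,257) and the purple one at (350,142). The lug with its red mark is at (263,172), and the scale looks nearly square to the table. Target jack: origin ≈ (0.446,-0.285), yaw ≈ 0.19. Its saddle-pad length of 187 mm fits the 180 mm given. Next I'll move above it, and look at the lug on the way.

```bash
cat > h.py <<'E'
from bench import r
import cv2,numpy as np
pi=np.pi
def pp(n,c,near):
    L=[d for d in r.pinpoint(n,c) if np.linalg.norm(np.array(d["xyz"])-near)<0.05]
    return np.array(L[0]["xyz"]) if L else None
def plane(uv,info,z):
    K=np.array(info["camera_matrix"]);T=np.array(info["extrinsics"])
    n=cv2.undistortPoints(np.array(uv,float).reshape(-1,1,2),K,np.array(info["distortion"])).reshape(-1,2)
    d=np.c_[n,np.ones(len(n))]@T[:3,:3].T
    return T[:3,3]+d*((z-T[2,3])/d[:,2])[:,None]
E
python3 - <<'E'
from h import *
# scale yaw from pan in top picture
im=cv2.imread("pics/top.png");g=cv2.cvtColor(im,6)
m=np.zeros_like(g);roi=(slice(85,172),slice(212,312));m[roi]=(g[roi]>cv2.threshold(g[roi],0,255,8)[0])*255
m=cv2.morphologyEx(m,cv2.MORPH_OPEN,np.ones((5,5)))
n,l,s,c=cv2.connectedComponentsWithStats(m);k=l[130,262]
cn=max(cv2.findContours((l==k).astype(np.uint8),0,2)[0],key=cv2.contourArea)
P=plane(cn.reshape(-1,2),r.camera_info("top"),0.086)[:,:2]
print("pan",cv2.minAreaRect((P*1000).astype(np.float32)))
print(r.get_state()["tcp_rot"])
r.move_ptp([0.48,-0.012,0.27],[pi,0,0]); print(r.get_state()["q"])
i=r.camera_info("wrist");a=r.read_camera("wrist");cv2.imwrite("pics/w1.png",a)
print("mark",[(np.round(d["xyz"],4).tolist(),d["score"]) for d in r.pinpoint("lift_mark","wrist")])
print("scale",[(np.round(d["xyz"],4).tolist(),d["score"]) for d in r.pinpoint("scale","wrist")])
r.move_ptp([0.42,-0.29,0.25],[pi,0,0.19]);print(r.get_state()["q"])
a=r.read_camera("wrist");cv2.imwrite("pics/w2.png",a)
for n in("jack","jack_grip","saddle_top","handle_pad"):print(n,[(np.round(d["xyz"],4).tolist(),round(d["score"],2)) for d in r.pinpoint(n,"wrist")])
print(r.get_state()["time_s"])
cv2.imwrite("pics/w12.png",cv2.resize(np.hstack([cv2.imread("pics/w1.png"),a]),(800,300)))
E
```

```text
pan ((827.4861450195312, -10.290802001953125), (221.43173217773438, 247.31719970703125), 0.21202270686626434)
[3.14149382e+00 3.16321023e-05 2.82774027e+00]
[-2.97152251e-01 -2.48171785e-01 -1.68969457e-01  1.65007282e+00
  1.37288890e-04  2.84298339e+00]
mark []
scale []
[-8.59606128e-01 -1.64511945e-01 -1.32099399e-01  1.60318984e+00
  3.06474222e-04  2.09159555e+00]
jack [([0.4111, -0.5235, 0.0037], 0.98), ([0.4435, -0.2883, 0.0005], 0.81)]
jack_grip [([0.41, -0.5073, 0.0614], 0.72), ([0.4198, -0.2883, 0.09], 0.58)]
saddle_top [([0.4963, -0.2742, 0.0351], 0.8), ([0.4153, -0.5676, 0.0247], 0.64)]
handle_pad [([0.4043, -0.442, 0.0701], 0.96), ([0.3193, -0.3115, 0.1018], 0.79)]
4.8333
```

View pics/w12.png

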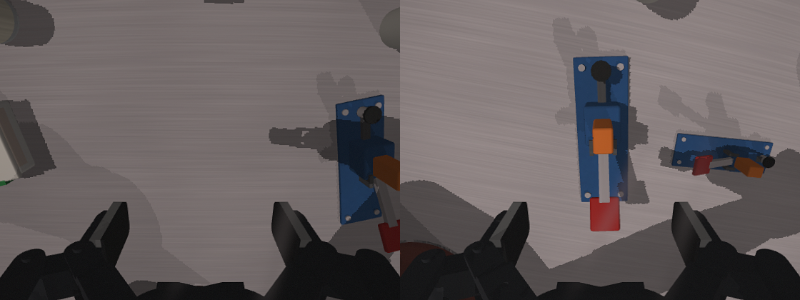

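Wrist view (right half): the jack lies upright in the frame, with grip at (602,138), saddle at (600,72) and pad at (604,213). It agrees with the networks. Next: grasp, lift, carry to 0.1 m in front of the lug, and look.

```bash
python3 - <<'E'
from h import *
r.move_linear([0.420,-0.289,0.0715],[pi,0,0.197],speed=0.12)
r.command_gripper(0.0,60);s=r.get_state();print(s["gripper_width"],s["gripper_force"])
r.move_linear([0.420,-0.289,0.12],speed=0.1)
r.move_linear([0.47,-0.012,0.12],[pi,0,0],speed=0.15)
s=r.get_state();print(s["gripper_width"],s["wrist_force"],s["ee_pos"],s["tcp_rot"],s["time_s"])
a=r.read_camera("wrist");t=r.read_camera("top")
for c in("wrist","top"):
  for n in("saddle_top","jack_grip","handle_pad","lift_mark"):print(c,n,[(np.round(d["xyz"],4).tolist(),round(d["score"],2)) for d in r.pinpoint(n,c) if abs(d["xyz"][1])<.1])
cv2.imwrite("pics/w3.png",cv2.resize(np.hstack([a,cv2.resize(t[110:320,160:440],(560,420))]),(800,300)))
E
```

```text
0.023609392138603077 60.86635172367096
0.023683229008754827 [ 0.04127904 -0.18093921 -7.49558184] [ 0.46996921 -0.01245852  0.11998429] [ 3.14145851e+00  2.76030488e-05 -5.92016525e-04] 9.7167
wrist saddle_top [([0.5436, -0.0116, 0.0883], 0.85)]
wrist jack_grip [([0.4721, -0.0104, 0.1404], 0.78)]
wrist handle_pad []
wrist lift_mark []
top saddle_top []
top jack_grip [([0.4703, -0.0078, 0.1363], 0.63), ([0.3611, -0.0141, 0.1492], 0.46)]
top handle_pad [([0.3634, -0.0149, 0.1478], 0.62)]
top lift_mark [([0.6817, -0.0146, 0.0473], 0.82)]
```

View pics/w3.png

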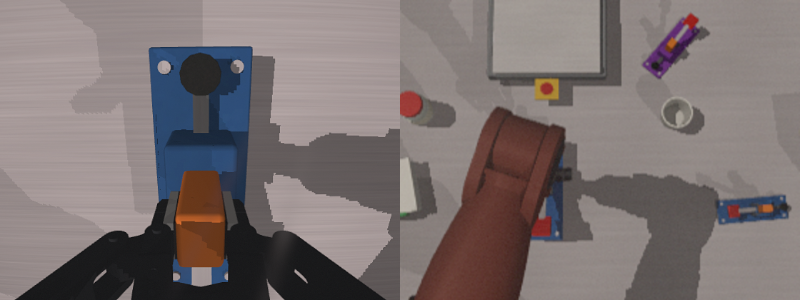

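The jack hangs straight in the grip: saddle at half-scale (200,74), plate edges parallel to the frame. The mark is at (547,88) in the right half, directly ahead. I'll compute both points from pixels, lower, slide in level and set down.

```bash
python3 - <<'E'
from h import *
s=plane([[280,104]],r.camera_info("wrist"),0.0885)[0]
t=r.read_camera("top").astype(int);roi=t[160:185,250:278]
m=(roi[...,2]>100)&(roi[...,1]<0.45*roi[...,2])
v,u=np.nonzero(m);print(len(u),u.mean()+250,v.mean()+160)
mk=plane([[u.mean()+250,v.mean()+160]],r.camera_info("top"),0.056)[0]
print("saddle",s,"mark",mk)
off=s[0]-0.470; off=off if abs(off-.077)<.008 else .077
mx=(mk[0]+.6817)/2; my=np.mean([mk[1],-.0146,-.0103])
gx=mx-(off+.077)/2; gy=my-(s[1]+.0125)
print(off,mx,my,gx,gy)
assert abs(gx-.605)<.012 and abs(gy+.012)<.01
r.move_linear([0.47,gy,0.0745],speed=0.1)
r.move_linear([gx,gy,0.0745],speed=0.06,threshold=6)
r.move_linear([gx,gy,0.069],speed=0.01,threshold=4)
st=r.get_state();print(st["ee_pos"],st["wrist_force"],st["time_s"])
a=r.read_camera("wrist");q=r.read_camera("scene");
for c in("wrist","scene"):
  for n in("saddle_top","lift_mark","jack","scale"):print(c,n,[(np.round(d["xyz"],4).tolist(),round(d["score"],2)) for d in r.pinpoint(n,c) if abs(d["xyz"][1])<.1])
cv2.imwrite("pics/w4.png",cv2.resize(np.hstack([a,cv2.resize(q[130:340,180:460],(560,420))]),(800,300)))
E
```

```text
49 262.46938775510205 171.57142857142858
saddle [ 0.54823326 -0.01258015  0.0885    ] mark [ 0.68516139 -0.01308781  0.056     ]
0.07823326477013859 0.6834306959153904 -0.012662603729062713 0.6058140635303211 -0.012582450266957059
[ 0.6059057  -0.01277912  0.07151784] [ 0.07347195 -2.48391762  7.02751319] 13.6833
wrist saddle_top []
wrist lift_mark [([0.6821, -0.0148, 0.0487], 0.85)]
wrist jack [([0.6276, -0.015, 0.0005], 0.89)]
wrist scale [([0.6841, -0.0177, 0.0023], 0.59)]
scene saddle_top []
scene lift_mark [([0.6872, -0.0158, 0.0469], 0.7)]
scene jack [([0.6308, -0.0122, 0.0036], 0.79), ([0.6072, -0.0115, 0.0892], 0.49)]
scene scale [([0.682, -0.0078, 0.002], 0.94)]
```

View pics/w4.png

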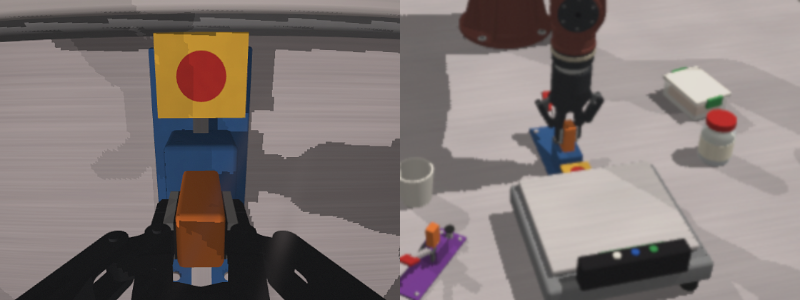

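The lug covers the saddle, with the mark at half-scale (201,76) on the jack's centre line. The scale hasn't moved and the jack is on the table. I'll check the offset by pixel, release, retreat upward, recheck, and hover over the pad.

```bash
python3 - <<'E'
from h import *
e=r.get_state()["ee_pos"]
mk=plane([[281,106]],r.camera_info("wrist"),0.056)[0]
print("mark-saddle",mk[0]-(e[0]+.0776),mk[1]-e[1],mk)
r.command_gripper(0.06,40)
r.move_linear([e[0],e[1],0.2],speed=0.12)
r.command_gripper(0.0,40)
r.move_ptp([0.503,e[1],0.2],[pi,0,0])
a=r.read_camera("wrist")
for n in("jack_grip","lift_mark","jack","handle_pad"):print(n,[(np.round(d["xyz"],4).tolist(),round(d["score"],2)) for d in r.pinpoint(n,"wrist") if abs(d["xyz"][1])<.1])
cv2.imwrite("pics/w5.png",a);print(r.get_state()["time_s"],r.get_state()["wrist_force"])
E
```

```text
mark-saddle 0.00020964950236679325 -0.0009753146272249383 [ 0.68375948 -0.01377917  0.056     ]
jack_grip [([0.6075, -0.0084, 0.0913], 0.87), ([0.6297, -0.0132, 0.0004], 0.55)]
lift_mark []
jack []
handle_pad [([0.5047, -0.01, 0.1062], 0.79)]
17.225 [ 0.02063785 -0.25670121  0.46924662]
```

View pics/w5.png

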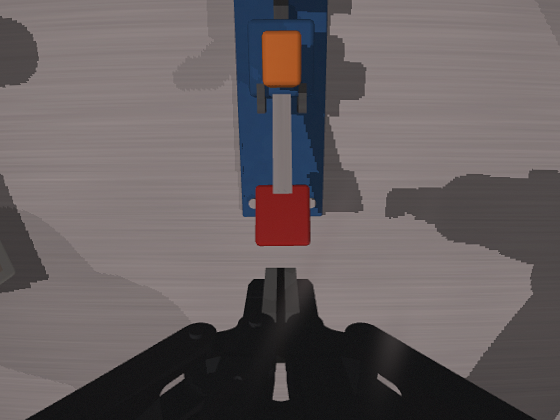

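The jack stands straight with the pad at (283,215), in line with the closed fingers at x≈281. The mark-to-saddle offset is about 1 mm. First stroke along the arc now.

```bash
cat >> h.py <<'E'
Y=-0.0128
def stroke():
    hit=False
    for x,z,th in[(0.500,0.092,30),(0.495,0.078,30),(0.491,0.063,30),(0.489,0.052,30),(0.488,0.042,18)]:
        hit=r.move_linear([x,Y,z],speed=0.04,threshold=th)
        s=r.get_state();print(hit,np.round(s["ee_pos"],4),np.round(s["wrist_force"],1))
        if hit:break
E
python3 - <<'E'
from h import *
r.move_linear([0.503,Y,0.115],speed=0.1)
stroke();r.dwell(0.3)
a=r.read_camera("wrist");b=r.read_camera("scene")
for c in("wrist","scene"):
  for n in("handle_pad","lift_mark"):print(n,[(np.round(d["xyz"],4).tolist(),round(d["score"],2)) for d in r.pinpoint(n,c) if abs(d["xyz"][1])<.1])
s=r.get_state();print(s["ee_pos"],s["wrist_force"],s["time_s"])
cv2.imwrite("pics/w6.png",cv2.resize(np.hstack([a,cv2.resize(b[130:340,180:460],(560,420))]),(800,300)))
E
```

```text
False [ 0.5    -0.0128  0.0921] [-2.2  0.4  2.8]
False [ 0.4957 -0.013   0.0786] [-0.5  0.2  7.7]
False [ 0.4922 -0.013   0.0639] [1.  0.1 8.7]
False [ 0.4911 -0.013   0.0533] [3.8 2.3 9.2]
True [ 0.4912 -0.0131  0.0478] [-7.9  2.2 19.2]
handle_pad []
lift_mark []
handle_pad [([0.4883, -0.0107, 0.0424], 0.59)]
lift_mark [([0.6865, -0.0138, 0.0637], 0.98)]
[ 0.49113875 -0.01306049  0.0477672 ] [-8.03254654  1.88732429 20.01565567] 21.3333
```

View pics/w6.png

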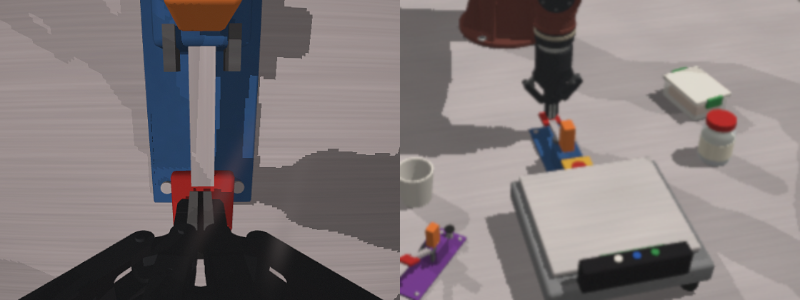

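The pad is pressed to the stop: the tip is at z = 47.8 mm, the force jumped to 20 N, and the mark reads about 64 mm up. Next, let it come up and check the jack.

```bash
python3 - <<'E'
from h import *
for x,z in[(0.492,0.063),(0.495,0.078),(0.500,0.092),(0.503,0.115),(0.503,0.2)]:r.move_linear([x,Y,z],speed=0.06)
r.dwell(0.3)
a=r.read_camera("wrist");b=r.read_camera("scene")
for c,n in(("wrist","jack_grip"),("wrist","handle_pad"),("scene","lift_mark"),("scene","scale"),("scene","jack")):print(c,n,[(np.round(d["xyz"],4).tolist(),round(d["score"],2)) for d in r.pinpoint(n,c) if abs(d["xyz"][1])<.1])
cv2.imwrite("pics/w7.png",cv2.resize(np.hstack([a,cv2.resize(b[130:340,180:460],(560,420))]),(800,300)));print(r.get_state()["time_s"])
E
```

```text
wrist jack_grip [([0.6075, -0.0118, 0.089], 0.88)]
wrist handle_pad [([0.5024, -0.0115, 0.1069], 0.83)]
scene lift_mark [([0.6876, -0.0148, 0.05], 0.96)]
scene scale [([0.6828, -0.0083, 0.0011], 0.82)]
scene jack [([0.6324, -0.0114, 0.0002], 0.91)]
25.325
```

View pics/w7.png

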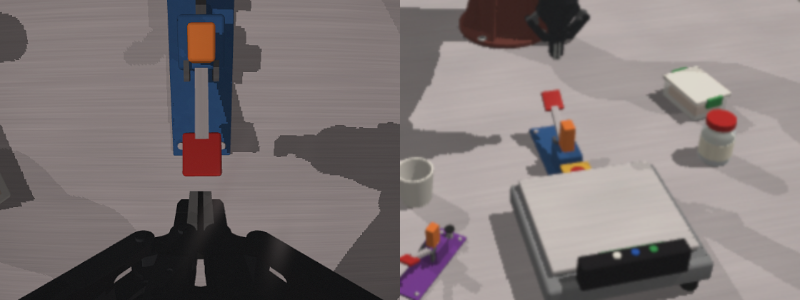

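The handle is back up, with the pad at half-scale (202,154) as before. The scale is down, and neither jack nor scale has shifted. Second stroke, then hold.

```bash
python3 - <<'E'
from h import *
r.move_linear([0.503,Y,0.115],speed=0.1)
stroke();r.dwell(0.7)
s=r.get_state();print(s["ee_pos"],s["wrist_force"],s["time_s"])
r.read_camera("scene")
print([(np.round(d["xyz"],4).tolist(),round(d["score"],2)) for d in r.pinpoint("lift_mark","scene")])
if s["ee_pos"][2]<0.0495 and s["wrist_force"][2]>12: print(r.sign_off())
E
```

```text
False [ 0.5    -0.0128  0.0921] [-1.8  0.   3.2]
False [ 0.4957 -0.013   0.0786] [-0.2  0.2  7.5]
False [ 0.4922 -0.013   0.0639] [2.1 0.6 8.6]
False [ 0.4911 -0.013   0.0533] [4.6 0.7 9.5]
True [ 0.4912 -0.0131  0.0478] [-7.9  3.3 18.9]
[ 0.49113309 -0.0130323   0.04774955] [-8.3943639   1.30260531 19.46352668] 29.5333
[([0.6891, -0.014, 0.065], 0.88)]
the job is handed in; nothing more can be done
None
```

Job handed in at about 30 s, after the trial stroke, with the fingers still pressing the handle fully down (about 19 N) and the lift mark reading about 65 mm up on the jack; the sign-off returned no verdict.

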